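# Line up the watchmaker's press dies by diameter

### The arm

A 6-joint arm with a two-finger parallel gripper is mounted at the origin on the work surface. World frame = base frame: x ahead of the robot, y to its left, z up, the work surface at z = 0. Lengths are in m, angles in rad, forces in N, time in s.
With the tool pointing down it reaches from about 0.3 to 0.775 m from the base axis. Payload 14.6 kg.
Tool frame: the origin (TCP) lies between the finger pads; the fingertips stand 14 mm ahead of it and the grasp point (between the pads) lies 5 mm behind it; z points along the fingers, y is the line along which they close (so a half turn about z gives the same grasp; the last joint's range is limited). The gripper opens to 85 mm and grips with 20 to 120 N. Pads are 22 mm wide; open, the fingers measure 114 mm over their backs; the gripper's body (76 mm by 85 mm) begins 54 mm behind the grasp point. The pads swing forward as they close: fully open they stand 13 mm farther back than shut.
Start: joints at [-1.26, 0.3, 1.521, -0, 1.321, -0.067], TCP at [0.203, -0.511, 0.245] pointing down, gripper open.
Joint ranges: [-3.03, 3.03], [-0.79, 2.21], [0.23, 2.52], [-1.04, 4.18], [0, 3.07], [-2.55, 2.55]. Speed limits (rad/s): [2.22, 2.22, 2.57, 3.14, 3.14, 3.14].

### API

Orientations are given as a 3x3 rotation matrix whose columns are the frame's x, y, z axes.
In Python, from cell import bot, vision, order, spotter gives the robot as it stands.
- The arm moves only by the tool drive_tool, never from a script. Its argument "increments" is a list of rows, each a list of 4 numbers: the shift along the world's x, y, z in m, then the turn about the world's z in degrees. In form: [[x, y, z, yaw], ...]. A call has 1 to 20 rows; each row shifts and turns the commanded pose from where the row before left it; what a row does not reach is not made up. A row lasts 1/8 s, in which the tool goes at most 62.5 mm and 10.7 degrees, less where a joint would pass 70% of its speed; a pose out of reach is approached as far as the arm can. A call with a gripper value outside its range is refused whole. "gripper" is the closure, from 0 (fully open) to 1 (shut), set as the call begins (left out, the last holds). The fingers move at their own pace and stop on an object; the grip force is fixed at half the most. Time passes only in rows, so rows that do not move let the fingers close. It gives the time, the measured TCP pose, the force, the opening and the grip force at its end, in the units of the state.
- bot.state(): the state, without advancing time (a new reading comes with each control period).
- vision.camera(name): name is "scene" or "top" or "wrist"; returns the picture (384x512x3 uint8, red, green, blue); there is no depth.
- vision.camera_params(name): a dict with "intrinsics" (3x3 intrinsics, pixels), "R" (3x3) and "t" (3): a world point X has camera coordinates R X + t. Camera axes: x right, y down, z forward; pixel columns grow to the right and rows downward; lengths in m; the calibration is good to about 2 mm. A picture is of the moment at which its call begins: read the wrist's pose just before it. camera_params takes no time and is no camera call; for the wrist camera it gives the pose at the moment of the call.
- order.finish_job(): hands the job in; it is judged then, once.
Trained networks look in the newest picture that a camera, given by its name, has taken for a name from the list of things; names that differ only in an ending like _2 or _b are one class to them, and where a whole thing is asked for, a point or a joint stands for the part that bears it (a point fixed in the world has none). Each returns a list of dicts, best first, with "conf" (0 to 1); they miss things now and then, are a little off and sometimes report something else, mostly with a low value. They report only what shows in the picture. A call takes as long as a camera call. They do not tell look-alikes from the thing itself.
- spotter.look_for(label, camera): "position" ([x, y, z] in m, in world coordinates, good to about 4 mm: the middle of the surface that is visible of it).
- spotter.regions_of(label, camera): "pixels" (384x512 bool, what is visible of it).
The state is a dict: "time_s": time; "joint_positions": joint angles; "joint_vel": joint speeds; "joint_efforts": joint torques, N m; "position": TCP position; "orientation": TCP orientation; "ft_force": force on the tool from outside, world axes, zero at the start; "wrist_torque": the same for the moment, N m; "finger_gap": finger opening in m; "grip_force": force on a finger pad.
Only numpy, scipy, OpenCV 4.12 (cv2) and the standard library are available. Lean on these libraries where they do the work, as an engineer would, in place of code of your own. Each camera call takes 0.05 s, during which the arm holds its last target. There are 200 camera calls.

### The job

Line up the four blue press dies on the rail in order of disc diameter, one standing upright and centred on each black pad: the largest next to the red end block, then ever smaller towards the grey end block. Let go of them all, and do not disturb the glass dome.

Things in the scene. Friction and masses are not known exactly. Their poses are not given: they have to be found in the camera images.
- die_a: Press die: upright blue nylon disc 22 mm in diameter and 14 mm thick, with a bare aluminium stem 14 mm in diameter standing on its centre, from 14 mm up to 50 mm above the underside (36 mm of stem to grip). Loose, stands on its disc on the green mat, whose top is 2 mm above the work surface. About 0.05 to 0.11 kg, up to a third more or less. Origin: centre of the disc's underside; z up along the stem.
- die_b: Press die: upright blue nylon disc 32 mm in diameter and 14 mm thick, with a bare aluminium stem 14 mm in diameter standing on its centre, from 14 mm up to 50 mm above the underside (36 mm of stem to grip). Loose, stands on its disc on the green mat, whose top is 2 mm above the work surface. About 0.05 to 0.11 kg, up to a third more or less. Origin: centre of the disc's underside; z up along the stem.
- die_c: Press die: upright blue nylon disc 42 mm in diameter and 14 mm thick, with a bare aluminium stem 14 mm in diameter standing on its centre, from 14 mm up to 50 mm above the underside (36 mm of stem to grip). Loose, stands on its disc on the green mat, whose top is 2 mm above the work surface. About 0.05 to 0.11 kg, up to a third more or less. Origin: centre of the disc's underside; z up along the stem.
- die_d: Press die: upright blue nylon disc 52 mm in diameter and 14 mm thick, with a bare aluminium stem 14 mm in diameter standing on its centre, from 14 mm up to 50 mm above the underside (36 mm of stem to grip). Loose, stands on its disc on the green mat, whose top is 2 mm above the work surface. About 0.05 to 0.11 kg, up to a third more or less. Origin: centre of the disc's underside; z up along the stem.
- pad_1: Fixed round black rubber pad, 58 mm in diameter and 2 mm thick, one of four in a straight row (pad_1, pad_2, pad_3, pad_4 in this order along the row, centres 78 mm apart) on a low aluminium rail (66 mm wide, 350 mm long, 10 mm thick). Origin: centre of the pad's underside, so its top face is 2 mm above the origin and 14 mm above the work surface; y lies along the rail, from pad_1 towards pad_4.
- pad_2: Fixed round black rubber pad, 58 mm in diameter and 2 mm thick, one of four in a straight row (pad_1, pad_2, pad_3, pad_4 in this order along the row, centres 78 mm apart) on a low aluminium rail (66 mm wide, 350 mm long, 10 mm thick). Origin: centre of the pad's underside, so its top face is 2 mm above the origin and 14 mm above the work surface; y lies along the rail, from pad_1 towards pad_4.
- pad_3: Fixed round black rubber pad, 58 mm in diameter and 2 mm thick, one of four in a straight row (pad_1, pad_2, pad_3, pad_4 in this order along the row, centres 78 mm apart) on a low aluminium rail (66 mm wide, 350 mm long, 10 mm thick). Origin: centre of the pad's underside, so its top face is 2 mm above the origin and 14 mm above the work surface; y lies along the rail, from pad_1 towards pad_4.
- pad_4: Fixed round black rubber pad, 58 mm in diameter and 2 mm thick, one of four in a straight row (pad_1, pad_2, pad_3, pad_4 in this order along the row, centres 78 mm apart) on a low aluminium rail (66 mm wide, 350 mm long, 10 mm thick). Origin: centre of the pad's underside, so its top face is 2 mm above the origin and 14 mm above the work surface; y lies along the rail, from pad_1 towards pad_4.
- red_block: Fixed red block, 50 x 14 mm and 16 mm high, standing on the rail at one of its two ends, beyond the last pad there (49 mm between block and pad centres); it may be at either the pad_1 or the pad_4 end. A like block in grey marks the other end. Origin: centre of its underside, on the rail's top.
- dome: Glass dome with a ball knob on a light blue round base, 100 mm in diameter and 104 mm high, covering a watch movement. Loose, 0.45 kg; to be left alone. It stands beyond one end of the rail. Origin: centre of its underside.
Not all that is in view belongs to the job. What is shaped like the die_a but brown is not meant.

How it is judged:
By the outcome, as a careful person would: the job done as asked, in the order asked, and still so for the second after the job is handed in, with the robot touching nothing.
It also fails if it takes over 96 s, if anything falls off the work surface, if the arm or the gripper's body presses on something with over 40 N, if the wrist force passes 120 N, or if a joint passes its speed limit or range.

## Working session

There is one attempt and no reset: what is moved stays moved. The work goes in short steps, Python scripts to look and compute and a tool call to move; the robot and the scene stay as the last step left them, time stands still between calls to the robot, and variables do not carry over. Pictures are saved under pics/ and viewed, at most 14 in all, crops included, and the job is handed in when it is done.

Besides the shell and the picture viewer there is one more tool, called after "Emit:" in YAML: its name, and indented under it one key for each argument. drive_tool: Moves the arm, as the interface text tells. Its arguments: {"type":"object","properties":{"increments":{"type":"array","items":{"type":"array","items":{"type":"number"}}},"gripper":{"type":"number"}},"required":["increments"]}

```bash
ls; mkdir -p pics; python3 - <<'E'
from cell import bot, vision
import cv2
for n in ("scene","top"):
    im=vision.camera(n); cv2.imwrite(f"pics/{n}0.png",im[:,:,::-1])
    p=vision.camera_params(n); print(n,p)
s=bot.state(); print(s["time_s"],s["position"],s["orientation"],s["finger_gap"])
E
```

```text
pics
scene {'intrinsics': array([[365.30037941,   0.        , 250.63867586],
       [  0.        , 365.30037941, 187.94296941],
       [  0.        ,   0.        ,   1.        ]]), 'R': array([[-0.75090138,  0.66016333, -0.01820684],
       [ 0.42846072,  0.46600202, -0.77412113],
       [-0.50256197, -0.58908954, -0.63277562]]), 't': array([ 0.41540694, -0.17632867,  1.1969586 ])}
top {'intrinsics': array([[488.05617841,   0.        , 251.81328849],
       [  0.        , 488.05617841, 193.95714961],
       [  0.        ,   0.        ,   1.        ]]), 'R': array([[-0.00265194, -0.99998227, -0.00533178],
       [-0.99794573,  0.00298776, -0.06399531],
       [ 0.0640101 ,  0.00515111, -0.99793596]]), 't': array([-0.00986278,  0.52147588,  1.36283105])}
0.1 [ 0.20281098 -0.51101982  0.24476373] [[ 9.29487723e-01  3.68852922e-01 -3.08249306e-04]
 [ 3.68853036e-01 -9.29487123e-01  1.06122094e-03]
 [ 1.04920685e-04 -1.10009053e-03 -9.99999389e-01]] 0.08538982588307115
```

View pics/scene0.png

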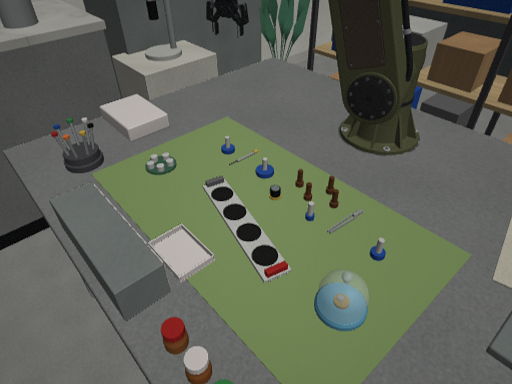

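View pics/top0.png

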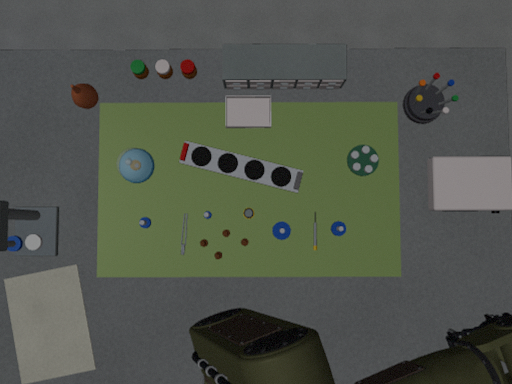

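The dies show in the scene view at (228,146), (265,168), (310,212) and (378,249), and in the top view at (339,228), (282,230), (208,215) and (145,222). The pads in the top view are at (202,156), (228,163), (255,170) and (281,176), with the red block at (184,151) and grey at (298,181). The dome is at (136,166), just beyond the red end.

Possible mix-ups: the brown look-alikes at top (204,243), (226,233), (245,242) and (218,255), the black/orange knob at (249,213), and the blue item far left at (14,243), off the mat. I choose the four blue discs with a bare aluminium stem.

```bash
cat > h.py <<'E'
import numpy as np, cv2
from cell import bot, vision, spotter
def cam(n):
    s=bot.state(); p=vision.camera_params(n); return vision.camera(n), p
def proj(p,X):
    c=p["R"]@np.asarray(X,float)+p["t"]; u=p["intrinsics"]@c; return u[:2]/u[2]
def onplane(p,uv,z):
    d=p["R"].T@np.linalg.inv(p["intrinsics"])@np.array([uv[0],uv[1],1.]); o=-p["R"].T@p["t"]
    return o+d*(z-o[2])/d[2]
def tri(obs):  # list of (p,uv)
    A=np.zeros((3,3));b=np.zeros(3)
    for p,uv in obs:
        d=p["R"].T@np.linalg.inv(p["intrinsics"])@np.array([uv[0],uv[1],1.]);d/=np.linalg.norm(d);o=-p["R"].T@p["t"]
        M=np.eye(3)-np.outer(d,d);A+=M;b+=M@o
    return np.linalg.solve(A,b)
def blobs(mask,amin=10):
    n,l,st,c=cv2.connectedComponentsWithStats(mask.astype(np.uint8))
    return [(c[i],st[i]) for i in range(1,n) if st[i][4]>=amin]
def blue(im):
    h=cv2.cvtColor(im,cv2.COLOR_RGB2HSV); return (h[...,0]>105)&(h[...,0]<130)&(h[...,1]>150)&(h[...,2]>50)
def black(im): return (im.max(2)<45)
E
python3 - <<'E'
from h import *
for n in("top","scene"):
    im,p=cam(n)
    print(n,"blue")
    for c,s in blobs(blue(im)): print(c.round(1),s, onplane(p,c,.012).round(4))
    print("black")
    for c,s in blobs(black(im),60):
        if (100<c[0]<300 and 100<c[1]<280): print(c.round(1),s,onplane(p,c,.014).round(4))
    h=cv2.cvtColor(im,cv2.COLOR_RGB2HSV)
    print("red")
    for c,s in blobs(((h[...,0]<6)|(h[...,0]>174))&(h[...,1]>200)&(h[...,2]>90),20): print(c.round(1),s,onplane(p,c,.026).round(4))
    for l in("die_a","pad_1","dome","red_block"):
        print(l,[(np.round(r["position"],3).tolist(),round(r["conf"],2)) for r in spotter.look_for(l,n)])
im,p=cam("wrist");cv2.imwrite("pics/w0.png",im[:,:,::-1]);print(p)
E
```

```text
top blue
[450.6  82.6] [448  80   6   6  29] [ 0.8406 -0.583   0.012 ]
[146.2 222.4] [141 218  10  10  53] [0.4421 0.2875 0.012 ]
[281.  230.2] [273 222  17  17 207] [ 0.419  -0.0935  0.012 ]
[337.7 228.3] [331 222  15  14 120] [ 0.424  -0.2533  0.012 ]
[ 14.5 243.2] [  7 236  14  15 134] [0.3843 0.6595 0.012 ]
black
[201.  155.9] [192 147  19  19 289] [0.6307 0.1332 0.014 ]
[227.5 162.7] [218 154  20  19 288] [0.611  0.0577 0.014 ]
[254.  169.3] [245 160  19  20 291] [ 0.5917 -0.0178  0.014 ]
[280.7 176. ] [272 167  19  19 287] [ 0.5723 -0.0936  0.014 ]
red
[187.   66.1] [181  60  13  13 134] [0.8876 0.1729 0.026 ]
[183.7 151.2] [181 144   7  16  58] [0.6424 0.1808 0.026 ]
die_a [([0.422, -0.09, 0.019], 0.7), ([0.427, -0.25, 0.015], 0.67), ([0.446, 0.286, 0.021], 0.52), ([0.415, 0.065, 0.018], 0.52), ([0.355, 0.085, 0.013], 0.4), ([0.464, 0.112, 0.03], 0.39)]
pad_1 [([0.634, 0.132, 0.01], 0.85), ([0.616, 0.059, 0.01], 0.83), ([0.574, -0.092, 0.014], 0.77), ([0.593, -0.018, 0.014], 0.73)]
dome [([0.6, 0.311, 0.069], 0.92)]
red_block []
scene blue
[485.3   4.2] [444   0  68  14 545] [
[... 1058 characters left out ...]
.131, 0.027], 0.42)]
pad_1 [([0.633, 0.132, 0.014], 0.97), ([0.594, -0.016, 0.011], 0.89), ([0.612, 0.062, 0.018], 0.89), ([0.576, -0.093, 0.013], 0.78), ([0.428, -0.09, 0.017], 0.24)]
dome [([0.628, 0.332, 0.065], 0.83), ([0.576, -0.091, 0.014], 0.6)]
red_block [([0.649, 0.182, 0.028], 0.65), ([0.595, -0.018, 0.014], 0.23)]
{'intrinsics': array([[280.10748322,   0.        , 253.29372917],
       [  0.        , 280.10748322, 192.53616929],
       [  0.        ,   0.        ,   1.        ]]), 'R': array([[ 0.3690082 , -0.9294254 , -0.00117111],
       [-0.88203167, -0.35058823,  0.31481429],
       [-0.29300698, -0.11513609, -0.94915257]]), 't': array([-0.54967783, -0.04156407,  0.38132128])}
```

Both views agree: four discs at z≈0.012 and the pads 78 mm apart. That gives D (52) at (0.421,-0.091), C (42) at (0.426,-0.251), B (32) at (0.445,0.290) and A (22) at (0.469,0.118). Next I move above C and check it close up with the wrist camera.

Emit:
drive_tool:
  increments:
    - [0.025,0.03,0,6.0]
    - [0.028,0.033,0,6.9]
    - [0.028,0.033,0,6.9]
    - [0.028,0.033,0,6.9]
    - [0.028,0.033,0,6.9]
    - [0.028,0.033,0,6.9]
    - [0.028,0.033,0,6.9]
    - [0.03,0.0315,0,6.5]
    - [0,0,-0.04,0]
    - [0,0,-0.04,0]
    - [0,0,0,0]
    - [0,0,0,0]
    - [0,0,0,0]
  gripper: 0.4

```text
time_s: 2.28
position: [0.4264, -0.2522, 0.167]
orientation: [[0.25, 0.968, 0.002], [0.968, -0.25, -0.001], [-0.001, 0.002, -1.0]]
ft_force: [0.6, -0.1, -0.0]
finger_gap: 0.0513
grip_force: 0.0
```

```bash
python3 - <<'E'
from h import *
s=bot.state();print(s["time_s"],s["position"],s["orientation"][:,1],s["finger_gap"],s["joint_positions"])
im,p=cam("wrist");cv2.imwrite("pics/w1.png",im[:,:,::-1])
for c,st in blobs(blue(im),60): print(c.round(1),st,onplane(p,c,.012).round(4))
print(-p["R"].T@p["t"], proj(p,[.4257,-.2515,.052]))
E
```

```text
2.275 [ 0.426385   -0.25219867  0.16695679] [ 0.9682877  -0.24982576  0.00245363] 0.05126779631723692 [-6.08084384e-01  2.60779277e-01  1.76476515e+00  7.96072803e-06
  1.11343351e+00 -3.55585699e-01]
[201.5  21.9] [ 172    0   58   46 1825] [ 0.4185 -0.099   0.012 ]
[252.5 179.8] [234 164  38  37 799] [ 0.4258 -0.2513  0.012 ]
[ 0.44618565 -0.17387778  0.29597954] [252.34529227 191.88875092]
```

View pics/w1.png

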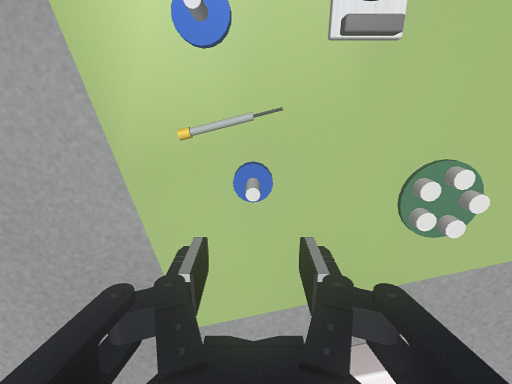

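The close view confirms C: blue disc at (253,182) with its aluminium stem top at (253,195). D is at (201,15). Pins and the scriber are clear of the gripper. Now a refined measurement.

```bash
cat >> h.py <<'E'
def disc(im,c0,r=45):
    "centre (px), width of the blue disc nearest c0, and its stem-top centre"
    n,l,st,c=cv2.connectedComponentsWithStats(blue(im).astype(np.uint8))
    k=min((i for i in range(1,n) if st[i][4]>40),key=lambda i:np.hypot(*(c[i]-c0)))
    cn=max(cv2.findContours((l==k).astype(np.uint8),cv2.RETR_EXTERNAL,cv2.CHAIN_APPROX_NONE)[0],key=len)
    e=cv2.fitEllipse(cv2.convexHull(cn)); h=cv2.cvtColor(im,cv2.COLOR_RGB2HSV)
    w=[b for b in blobs((h[...,1]<40)&(h[...,2]>200),8) if np.hypot(*(b[0]-c[k]))<r]
    return np.array(e[0]),e[1],[b[0].round(1) for b in w]
E
python3 - <<'E'
from h import *
im,p=cam("wrist"); e,ax,w=disc(im,(252,180)); print(e,ax,w)
print("disc@.014",onplane(p,e,.014).round(4))
for q in w: print("stem@.052",onplane(p,q,.052).round(4))
for n,uv in(("top",(337.7,228.3)),("scene",(227.8,149.3))):
    i2,p2=cam(n);e2,a2,w2=disc(i2,uv,25);print(n,e2,a2,w2,onplane(p2,e2,.014).round(4))
    print("tri disc",tri([(p,e),(p2,e2)]).round(4))
    for q in w2: print("tri stem",tri([(p,w[0]),(p2,q)]).round(4) if w else 0)
E
```

```text
[252.60600281 182.72444153] (37.491485595703125, 38.494625091552734) [array([252.6, 194.4])]
disc@.014 [ 0.4252 -0.2537  0.014 ]
stem@.052 [ 0.4252 -0.2537  0.052 ]
top [334.22454834 226.27206421] (4.748112678527832, 12.233625411987305) [] [ 0.4297 -0.2433  0.014 ]
tri disc [ 0.4305 -0.2306  0.094 ]
scene [227.58161926 148.62365723] (9.40954875946045, 12.95971965789795) [] [ 0.4272 -0.25    0.014 ]
tri disc [ 0.4246 -0.2543  0.0109]
```

Wrist disc and stem agree to within 0.1 mm at (0.425,-0.254), and triangulating with the scene view puts the disc at z≈0.011. I descend and grip.

Emit:
drive_tool:
  increments:
    - [-0.001,-0.001,-0.03,0]
    - [0,0,-0.03,0]
    - [0,0,-0.03,0]
    - [0,0,-0.025,0]
    - [0,0,-0.015,0]
    - [0,0,0,0]
    - [0,0,0,0]

```text
time_s: 3.35
position: [0.4253, -0.253, 0.0362]
orientation: [[0.25, 0.968, 0.001], [0.968, -0.25, -0.001], [-0.0, 0.001, -1.0]]
ft_force: [0.2, -0.3, 0.4]
finger_gap: 0.0509
grip_force: 0.0
```

Emit:
drive_tool:
  increments:
    - [0,0,0,0]
    - [0,0,0,0]
    - [0,0,0,0]
    - [0,0,0,0]
    - [0,0,0,0]
  gripper: 1

```text
time_s: 3.98
position: [0.4251, -0.2529, 0.0358]
orientation: [[0.25, 0.968, 0.001], [0.968, -0.25, -0.0], [-0.0, 0.001, -1.0]]
ft_force: [-0.6, 0.8, 5.5]
finger_gap: 0.0121
grip_force: 58.4
```

Emit:
drive_tool:
  increments:
    - [0,0,0.015,0]
    - [0,0,0.04,0]
    - [0,0,0.045,0]
    - [0.02,0.033,0,0]
    - [0.027,0.045,0,0]
    - [0.027,0.045,0,0]
    - [0.027,0.045,0,0]
    - [0.027,0.045,0,0]
    - [0.027,0.045,0,0]
    - [0.021,0.035,0,0]
    - [0.01,0.018,0,0]
    - [0,0,0,0]
    - [0,0,0,0]
    - [0,0,0,0]

```text
time_s: 5.72
position: [0.6106, 0.0572, 0.1355]
orientation: [[0.251, 0.968, -0.0], [0.968, -0.251, -0.0], [-0.0, 0.0, -1.0]]
ft_force: [-0.3, 0.9, -1.4]
finger_gap: 0.0124
grip_force: 58.6
```

```bash
python3 - <<'E'
from h import *
im,p=cam("wrist");cv2.imwrite("pics/w2.png",im[:,:,::-1]);s=bot.state();print(s["position"],s["finger_gap"])
for c,st in blobs(black(im),300): print(c.round(1),st,onplane(p,c,.014).round(4))
for q in((.6308,.1337),(.611,.058),(.5917,-.0174),(.572,-.0932)): print(proj(p,[*q,.014]).round(1))
for c,st in blobs(blue(im),60): print(c.round(1),st)
E
```

```text
[0.61066335 0.05736257 0.13551296] 0.012393469486417487
[275.4 353. ] [   83   291   417    93 19744] [ 0.5855 -0.1415  0.014 ]
[ 59.3 376.7] [ 28 361  55  23 412] [ 0.3249 -0.1125  0.014 ]
[254.  101.8]
[253.8 189.4]
[253.9 261.7]
[253.8 323. ]
[ 85.6 168.1] [ 72 159  22  22 147]
[253.3 226.6] [ 219  209   69   35 1291]
```

View pics/w2.png

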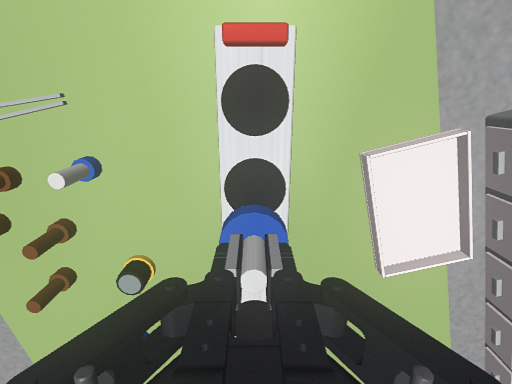

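The die is held upright at (253,226). The pads are at (254,100) and (254,187), and the red block is at (255,34). I now refine the pad centres with a higher dark threshold.

```bash
python3 - <<'E'
from h import *
im,p=cam("wrist")
m=(im.max(2)<90).astype(np.uint8); m[:, :200]=0; m[:,310:]=0; m[212:]=0
for c in cv2.findContours(m,cv2.RETR_EXTERNAL,cv2.CHAIN_APPROX_NONE)[0]:
    if len(c)<60: continue
    c=c[(c[:,0,1]<202)]  # drop part near the held die
    e=cv2.fitEllipse(c); print(e,onplane(p,e[0],.014).round(4))
# held disc: where die at TCP would show its upper edge circle (underside at TCP z - .034)
s=bot.state();t=s["position"]; zb=t[2]-.0338
b=blue(im); 
for dy in(-.003,-.001,0,.001,.003):
    a=np.linspace(0,2*np.pi,90); P=np.array([proj(p,[t[0]+.251*dy+.021*np.cos(x),t[1]+.968*dy+.021*np.sin(x),zb+z]) for z in(0,.014) for x in a])
    print(dy,P.min(0).round(1),P.max(0).round(1))
ys,xs=np.nonzero(b&(np.arange(512)>200)&(np.arange(512)<310)); print(xs.min(),xs.max(),ys.min())
E
```

```text
((254.36221313476562, 187.51730346679688), (57.58082580566406, 59.707149505615234), 83.0843276977539) [0.6121 0.0598 0.014 ]
((254.50088500976562, 99.9328384399414), (66.08195495605469, 70.43791961669922), 1.9327374696731567) [0.6316 0.1352 0.014 ]
-0.003 [218.5 205.7] [288.7 276.9]
-0.001 [218.4 202.7] [288.9 274.1]
0 [218.3 201.2] [288.9 272.7]
0.001 [218.2 199.7] [289.  271.4]
0.003 [218.1 196.6] [289.1 268.6]
219 287 205
```

Taking pad minus die from the same part of the wrist image cancels the mounting bias. It gives a target TCP of (0.612,0.060), so I place there.

Emit:
drive_tool:
  increments:
    - [0.001,0.003,-0.02,0]
    - [0,0,-0.03,0]
    - [0,0,-0.02,0]
    - [0,0,-0.01,0]
    - [0,0,-0.006,0]
    - [0,0,-0.001,0]
    - [0,0,0,0]
    - [0,0,0,0]

```text
time_s: 6.82
position: [0.6121, 0.0613, 0.0488]
orientation: [[0.25, 0.968, 0.001], [0.968, -0.25, 0.0], [0.0, 0.001, -1.0]]
ft_force: [-0.1, -0.2, -0.0]
finger_gap: 0.0123
grip_force: 58.6
```

Emit:
drive_tool:
  increments:
    - [0,0,0,0]
    - [0,0,0,0]
    - [0,0,0,0]
    - [0,0,0.01,0]
    - [0,0,0.03,0]
    - [0,0,0.04,0]
    - [-0.02,-0.04,0.02,0]
    - [-0.02,-0.04,0,0]
    - [0,0,0,0]
    - [0,0,0,0]
    - [0,0,0,0]
  gripper: 0.4

```text
time_s: 8.2
position: [0.5722, -0.0179, 0.1483]
orientation: [[0.249, 0.969, 0.0], [0.969, -0.249, 0.0], [0.0, 0.0, -1.0]]
ft_force: [0.2, -0.5, 0.1]
finger_gap: 0.0513
grip_force: 0.0
```

```bash
cat >> h.py <<'E'
def pad(im,p,xy):
    "outline-fit of the dark/blue round around a pad at xy -> centre on z=.014"
    c=proj(p,[*xy,.014]); m=((im.max(2)<90)|blue(im)).astype(np.uint8)
    k=np.zeros_like(m); cv2.circle(k,tuple(int(v) for v in c.round()),int(.036/ .058*2*np.linalg.norm(proj(p,[xy[0],xy[1]+.029,.014])-c)),1,-1)
    cn=max(cv2.findContours(m*k,cv2.RETR_EXTERNAL,cv2.CHAIN_APPROX_NONE)[0],key=len)
    e=cv2.fitEllipse(cn); return onplane(p,e[0],.014).round(4),e
E
python3 - <<'E'
from h import *
im,p=cam("wrist");cv2.imwrite("pics/w3.png",im[:,:,::-1]);s=bot.state();print(s["position"])
e,ax,w=disc(im,proj(p,[.612,.06,.024]));print(e,ax,w,"disc top@.028 ",onplane(p,e,.028).round(4),[onplane(p,q,.064).round(4) for q in w])
for q in((.6316,.1352),(.612,.0597),(.5925,-.016)): print(pad(im,p,q))
E
```

```text
[ 0.57214063 -0.01789376  0.14820002]
[276.13748169  92.82628632] (48.101871490478516, 51.51974105834961) [array([273.1, 134.2]), array([280. ,  92.5])] disc top@.028  [0.612 0.061 0.028] [array([0.6003, 0.033 , 0.064 ]), array([0.6118, 0.0605, 0.064 ])]
(array([0.6275, 0.1201, 0.014 ]), ((277.19293212890625, 14.012553215026855), (35.428810119628906, 72.03829956054688), 89.49197387695312))
(array([0.6121, 0.0596, 0.014 ]), ((275.43389892578125, 94.78427124023438), (62.88448715209961, 67.6323013305664), 11.324010848999023))
(array([ 0.5925, -0.0159,  0.014 ]), ((273.2868957519531, 179.51443481445312), (55.68807601928711, 57.71951675415039), 67.5874252319336))
```

View pics/w3.png

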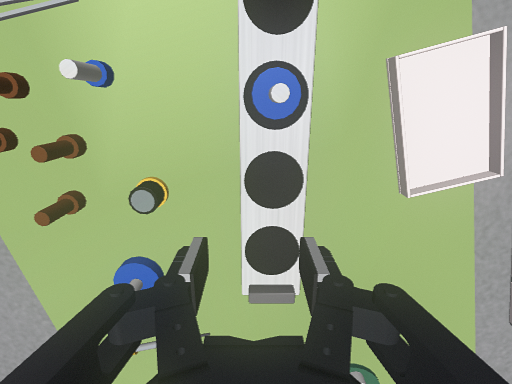

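The picture shows C on pad 2 at (276,94), about 1 mm off centre and upright. Pads 3 and 4 are at (273,180) and (272,250), and D is at (138,275). Next is D.

Emit:
drive_tool:
  increments:
    - [-0.03,-0.014,0,0]
    - [-0.04,-0.02,0,0]
    - [-0.04,-0.02,0.005,0]
    - [-0.03,-0.015,0.01,0]
    - [-0.011,-0.005,0.005,0]
    - [0,0,0,0]
    - [0,0,0,0]
    - [0,0,0,0]

```text
time_s: 9.25
position: [0.4213, -0.0923, 0.1679]
orientation: [[0.249, 0.969, -0.001], [0.969, -0.249, 0.0], [0.0, -0.001, -1.0]]
ft_force: [-0.6, 0.6, -0.2]
finger_gap: 0.0517
grip_force: 0.0
```

```bash
cat > d.py <<'E'
import sys
from h import *
x,y=map(float,sys.argv[1:3])
im,p=cam("wrist");s=bot.state();t=s["position"];print(s["time_s"],t.round(4))
e,ax,w=disc(im,proj(p,[x,y,.016]),30);a=onplane(p,e,.014);print(e,ax,w,"disc",a.round(4),[onplane(p,q,.052).round(4) for q in w])
if len(sys.argv)>3: cv2.imwrite(sys.argv[3],im[:,:,::-1])
E
python3 d.py .421 -.092
```

```text
9.3 [ 0.4212 -0.0924  0.1679]
[252.55918884 181.3306427 ] (46.78017807006836, 47.948280334472656) [array([252.5, 193. ])] disc [ 0.4201 -0.0925  0.014 ] [array([ 0.4201, -0.0928,  0.052 ])]
```

Emit:
drive_tool:
  increments:
    - [-0.001,0,-0.03,0]
    - [0,0,-0.035,0]
    - [0,0,-0.035,0]
    - [0,0,-0.02,0]
    - [0,0,-0.011,0]
    - [0,0,0,0]
    - [0,0,0,0]

```text
time_s: 10.18
position: [0.4204, -0.0928, 0.038]
orientation: [[0.25, 0.968, 0.001], [0.968, -0.25, -0.0], [-0.0, 0.001, -1.0]]
ft_force: [-0.5, -0.7, -0.3]
finger_gap: 0.0509
grip_force: 0.0
```

Emit:
drive_tool:
  increments:
    - [0,0,0,0]
    - [0,0,0,0]
    - [0,0,0,0]
    - [0,0,0,0]
    - [0,0,0,0]
  gripper: 1

```text
time_s: 10.8
position: [0.4201, -0.0928, 0.0378]
orientation: [[0.25, 0.968, 0.001], [0.968, -0.25, -0.0], [-0.0, 0.001, -1.0]]
ft_force: [-1.8, -0.1, 5.9]
finger_gap: 0.0121
grip_force: 58.4
```

Emit:
drive_tool:
  increments:
    - [0,0,0.015,0]
    - [0,0,0.04,0]
    - [0,0,0.045,0]
    - [0.025,0.027,0,0]
    - [0.035,0.038,0,0]
    - [0.035,0.038,0,0]
    - [0.035,0.038,0,0]
    - [0.035,0.038,0,0]
    - [0.03,0.032,0,0]
    - [0.016,0.017,0,0]
    - [0,0,0,0]
    - [0,0,0,0]
    - [0,0,0,0]

```text
time_s: 12.42
position: [0.6306, 0.1346, 0.1378]
orientation: [[0.25, 0.968, 0.0], [0.968, -0.25, 0.0], [0.0, 0.0, -1.0]]
ft_force: [0.0, -0.2, -1.1]
finger_gap: 0.012
grip_force: 58.6
```

Emit:
drive_tool:
  increments:
    - [0.001,0.0005,-0.02,0]
    - [0,0,-0.03,0]
    - [0,0,-0.02,0]
    - [0,0,-0.01,0]
    - [0,0,-0.006,0]
    - [0,0,-0.0015,0]
    - [0,0,0,0]
    - [0,0,0,0]

```text
time_s: 13.42
position: [0.6321, 0.1358, 0.0504]
orientation: [[0.25, 0.968, 0.001], [0.968, -0.25, 0.0], [0.0, 0.001, -1.0]]
ft_force: [-0.7, -0.3, -0.7]
finger_gap: 0.0123
grip_force: 58.6
```

Emit:
drive_tool:
  increments:
    - [0,0,0,0]
    - [0,0,0,0]
    - [0,0,0,0]
    - [0,0,0.01,0]
    - [0,0,0.03,0]
    - [0,0,0.04,0]
    - [-0.02,-0.04,0.02,0]
    - [-0.02,-0.04,0,0]
    - [0,0,0,0]
    - [0,0,0,0]
    - [0,0,0,0]
  gripper: 0.4

```text
time_s: 14.8
position: [0.5922, 0.0566, 0.1498]
orientation: [[0.249, 0.969, 0.0], [0.969, -0.249, 0.0], [0.0, 0.0, -1.0]]
ft_force: [-0.5, -0.5, -0.7]
finger_gap: 0.0509
grip_force: 0.0
```

```bash
cat > chk.py <<'E'
import sys
from h import *
im,p=cam("wrist");s=bot.state();print(s["time_s"],s["position"].round(4))
for a in sys.argv[1:]:
    q=np.array([float(v) for v in a.split(",")]);e,ax,w=disc(im,proj(p,[*q,.024]),35)
    print("die",onplane(p,e,.028).round(4),[onplane(p,v,.064).round(4) for v in w],"pad",pad(im,p,q)[0])
E
python3 chk.py .6316,.1352 .6121,.0597
```

```text
14.85 [0.5921 0.0566 0.1497]
die [0.632  0.1365 0.028 ] [array([0.6319, 0.1358, 0.064 ])] pad [0.6315 0.1352 0.014 ]
die [0.6121 0.061  0.028 ] [array([0.6124, 0.0796, 0.064 ]), array([0.6118, 0.0606, 0.064 ])] pad [0.612  0.0596 0.014 ]
```

Both are within about 1 mm. Next is A.

Emit:
drive_tool:
  increments:
    - [-0.025,0.012,0.005,0]
    - [-0.04,0.02,0.01,0]
    - [-0.035,0.018,0.003,0]
    - [-0.023,0.011,0,0]
    - [0,0,0,0]
    - [0,0,0,0]
    - [0,0,0,0]

```text
time_s: 15.72
position: [0.4694, 0.1166, 0.1676]
orientation: [[0.25, 0.968, -0.0], [0.968, -0.25, -0.0], [-0.0, -0.0, -1.0]]
ft_force: [0.4, -0.7, -1.3]
finger_gap: 0.0514
grip_force: 0.0
```

```bash
python3 d.py .469 .118 pics/w4.png
```

```text
15.775 [0.4693 0.1166 0.1676]
[249.38568115 182.85206604] (18.103487014770508, 18.988353729248047) [array([248.8, 194.1])] disc [0.4646 0.1157 0.014 ] [array([0.4647, 0.116 , 0.052 ])]
```

View pics/w4.png

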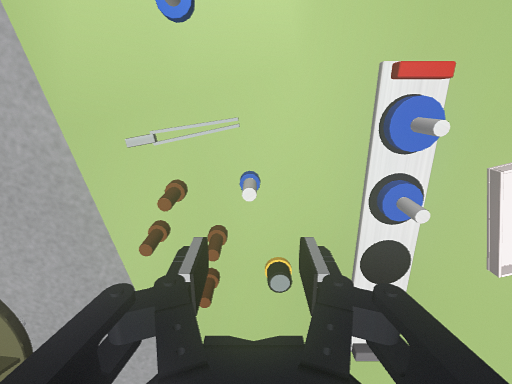

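A sits at (250,183). The nearest brown look-alikes, at (177,188) and (218,238), are more than 60 mm away, so the fingers clear them.

Emit:
drive_tool:
  increments:
    - [-0.0045,-0.0005,-0.03,0]
    - [0,0,-0.035,0]
    - [0,0,-0.035,0]
    - [0,0,-0.02,0]
    - [0,0,-0.011,0]
    - [0,0,0,0]
    - [0,0,0,0]

```text
time_s: 16.65
position: [0.4649, 0.1163, 0.0375]
orientation: [[0.25, 0.968, 0.001], [0.968, -0.25, 0.0], [0.001, 0.001, -1.0]]
ft_force: [-0.0, -0.4, 1.0]
finger_gap: 0.0515
grip_force: 0.0
```

Emit:
drive_tool:
  increments:
    - [0,0,0,0]
    - [0,0,0,0]
    - [0,0,0,0]
    - [0,0,0,0]
    - [0,0,0,0]
  gripper: 1

```text
time_s: 17.27
position: [0.4646, 0.1163, 0.0372]
orientation: [[0.25, 0.968, 0.001], [0.968, -0.25, 0.0], [0.0, 0.001, -1.0]]
ft_force: [-1.2, -0.9, 6.6]
finger_gap: 0.0121
grip_force: 58.5
```

Emit:
drive_tool:
  increments:
    - [0,0,0.015,0]
    - [0,0,0.04,0]
    - [0,0,0.045,0]
    - [0.012,-0.023,0,0]
    - [0.022,-0.042,0,0]
    - [0.022,-0.042,0,0]
    - [0.022,-0.042,0,0]
    - [0.02,-0.038,0,0]
    - [0.01,-0.02,0,0]
    - [0,0,0,0]
    - [0,0,0,0]
    - [0,0,0,0]

```text
time_s: 18.77
position: [0.5721, -0.0899, 0.1371]
orientation: [[0.249, 0.969, 0.0], [0.969, -0.249, 0.0], [0.0, 0.0, -1.0]]
ft_force: [-0.9, 0.0, -0.6]
finger_gap: 0.0123
grip_force: 58.5
```

```bash
python3 - <<'E'
from h import *
im,p=cam("wrist");cv2.imwrite("pics/w5.png",im[:,:,::-1])
for q in((.5925,-.0159),(.573,-.0914)): print(pad(im,p,q))
E
```

```text
(array([ 0.5925, -0.0158,  0.014 ]), ((255.1417694091797, 104.66159057617188), (65.42753601074219, 69.12899017333984), 2.403988838195801))
(array([ 0.5731, -0.0911,  0.014 ]), ((254.82760620117188, 190.76229858398438), (56.32611083984375, 59.474430084228516), 88.3156509399414))
```

View pics/w5.png

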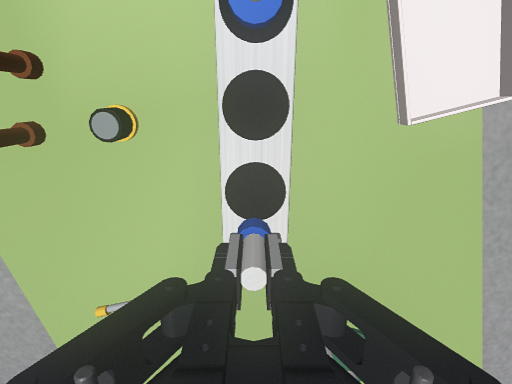

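A is held at (253,228). Pad 4 is at (255,191) and measures (0.573,-0.091).

Emit:
drive_tool:
  increments:
    - [0.0005,-0.0005,-0.02,0]
    - [0,0,-0.03,0]
    - [0,0,-0.02,0]
    - [0,0,-0.01,0]
    - [0,0,-0.006,0]
    - [0,0,-0.0015,0]
    - [0,0,0,0]
    - [0,0,0,0]

```text
time_s: 19.82
position: [0.5731, -0.0912, 0.0498]
orientation: [[0.25, 0.968, 0.001], [0.968, -0.25, -0.0], [0.0, 0.001, -1.0]]
ft_force: [0.5, -0.4, -0.2]
finger_gap: 0.0127
grip_force: 58.5
```

Emit:
drive_tool:
  increments:
    - [0,0,0,0]
    - [0,0,0,0]
    - [0,0,0,0]
    - [0,0,0.01,0]
    - [0,0,0.03,0]
    - [0,0,0.04,0]
    - [-0.02,-0.04,0.02,0]
    - [-0.02,-0.04,0,0]
    - [0,0,0,0]
    - [0,0,0,0]
    - [0,0,0,0]
  gripper: 0.4

```text
time_s: 21.2
position: [0.5332, -0.1704, 0.1493]
orientation: [[0.249, 0.969, -0.0], [0.969, -0.249, 0.0], [0.0, -0.0, -1.0]]
ft_force: [-0.2, 0.3, 0.5]
finger_gap: 0.0511
grip_force: 0.0
```

```bash
python3 chk.py .5731,-.0912
```

```text
21.25 [ 0.5332 -0.1704  0.1493]
die [ 0.5729 -0.0915  0.028 ] [array([ 0.5717, -0.0786,  0.064 ]), array([ 0.5728, -0.0916,  0.064 ])] pad [ 0.5731 -0.0914  0.014 ]
```

A is on centre. Next is B.

Emit:
drive_tool:
  increments:
    - [-0.004,0.022,0.009,0]
    - [-0.008,0.042,0.01,0]
    - [-0.01,0.052,0,0]
    - [-0.01,0.052,0,0]
    - [-0.01,0.052,0,0]
    - [-0.01,0.052,0,0]
    - [-0.01,0.052,0,0]
    - [-0.01,0.052,0,0]
    - [-0.01,0.05,0,0]
    - [-0.006,0.032,0,0]
    - [0,0,0,0]
    - [0,0,0,0]
    - [0,0,0,0]

```text
time_s: 22.88
position: [0.4449, 0.2863, 0.1685]
orientation: [[0.25, 0.968, 0.0], [0.968, -0.25, 0.0], [0.0, 0.0, -1.0]]
ft_force: [-0.3, 0.2, -0.0]
finger_gap: 0.0513
grip_force: 0.0
```

```bash
python3 d.py .445 .288
```

```text
22.925 [0.445  0.2862 0.1685]
[250.4773407  175.11471558] (27.92093276977539, 29.00722312927246) [array([250.3, 185.6])] disc [0.4433 0.293  0.014 ] [array([0.4435, 0.293 , 0.052 ])]
```

Emit:
drive_tool:
  increments:
    - [-0.0015,0.0065,-0.03,0]
    - [0,0,-0.035,0]
    - [0,0,-0.035,0]
    - [0,0,-0.02,0]
    - [0,0,-0.011,0]
    - [0,0,0,0]
    - [0,0,0,0]

```text
time_s: 23.8
position: [0.4439, 0.2934, 0.0382]
orientation: [[0.25, 0.968, 0.001], [0.968, -0.25, 0.001], [0.001, 0.001, -1.0]]
ft_force: [-0.4, 0.2, -0.1]
finger_gap: 0.0511
grip_force: 0.0
```

Emit:
drive_tool:
  increments:
    - [0,0,0,0]
    - [0,0,0,0]
    - [0,0,0,0]
    - [0,0,0,0]
    - [0,0,0,0]
  gripper: 1

```text
time_s: 24.42
position: [0.4436, 0.2934, 0.0378]
orientation: [[0.25, 0.968, 0.001], [0.968, -0.25, 0.0], [0.0, 0.001, -1.0]]
ft_force: [-1.0, -2.0, 6.3]
finger_gap: 0.0119
grip_force: 58.4
```

Emit:
drive_tool:
  increments:
    - [0,0,0.015,0]
    - [0,0,0.04,0]
    - [0,0,0.045,0]
    - [0.012,-0.025,0,0]
    - [0.02,-0.042,0,0]
    - [0.023,-0.048,0,0]
    - [0.023,-0.048,0,0]
    - [0.023,-0.048,0,0]
    - [0.023,-0.048,0,0]
    - [0.016,-0.033,0,0]
    - [0.009,-0.017,0,0]
    - [0,0,0,0]
    - [0,0,0,0]
    - [0,0,0,0]

```text
time_s: 26.18
position: [0.5921, -0.0146, 0.1374]
orientation: [[0.248, 0.969, -0.0], [0.969, -0.248, 0.0], [0.0, -0.0, -1.0]]
ft_force: [0.2, 0.0, -0.5]
finger_gap: 0.0121
grip_force: 58.5
```

Emit:
drive_tool:
  increments:
    - [0,0,-0.02,0]
    - [0,0,-0.03,0]
    - [0,0,-0.02,0]
    - [0,0,-0.01,0]
    - [0,0,-0.006,0]
    - [0,0,-0.0015,0]
    - [0,0,0,0]
    - [0,0,0,0]

```text
time_s: 27.18
position: [0.5926, -0.0157, 0.0503]
orientation: [[0.25, 0.968, 0.001], [0.968, -0.25, -0.0], [0.0, 0.001, -1.0]]
ft_force: [-0.1, -0.5, 0.4]
finger_gap: 0.0124
grip_force: 58.6
```

Emit:
drive_tool:
  increments:
    - [0,0,0,0]
    - [0,0,0,0]
    - [0,0,0,0]
    - [0,0,0.01,0]
    - [0,0,0.03,0]
    - [0,0,0.04,0]
    - [-0.02,-0.04,0.02,0]
    - [-0.02,-0.04,0.02,0]
    - [-0.02,-0.04,0.02,0]
    - [-0.02,-0.04,0.02,0]
    - [0,0,0,0]
    - [0,0,0,0]
    - [0,0,0,0]
  gripper: 0.4

```text
time_s: 28.8
position: [0.5126, -0.1748, 0.2093]
orientation: [[0.248, 0.969, -0.001], [0.969, -0.248, 0.0], [0.0, -0.001, -1.0]]
ft_force: [-0.1, 0.8, 0.4]
finger_gap: 0.0509
grip_force: 0.0
```

```bash
python3 chk.py .6316,.1352 .6121,.0597 .5925,-.0158 .5731,-.0912; python3 - <<'E'
from h import *
im,p=cam("scene");cv2.imwrite("pics/s1.png",cv2.resize(im[120:350,150:450],None,fx=2.5,fy=2.5)[:,:,::-1])
E
```

```text
28.85 [ 0.5126 -0.1748  0.2093]Traceback (most recent call last):
  File "chk.py", line 6, in <module>
    print("die",onplane(p,e,.028).round(4),[onplane(p,v,.064).round(4) for v in w],"pad",pad(im,p,q)[0])
                                                                                         ~~~^^^^^^^^
  File "h.py", line 34, in pad
    cn=max(cv2.findContours(m*k,cv2.RETR_EXTERNAL,cv2.CHAIN_APPROX_NONE)[0],key=len)
ValueError: max() iterable argument is empty
```

View pics/s1.png

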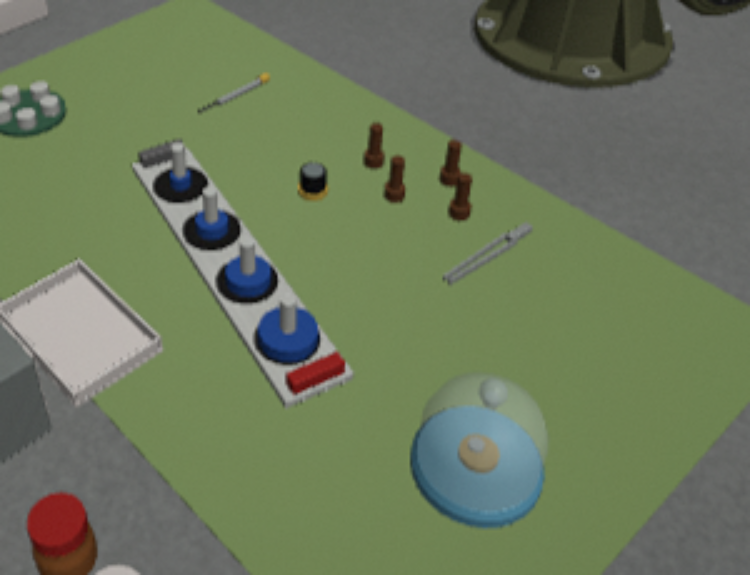

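All four stand upright on their pads: crop (288,330) D next to red, (248,275) C, (211,225) B and (180,180) A by grey. The dome at (480,455) is untouched. One last numeric check of B and A.

```bash
python3 chk.py .5925,-.0158 .5731,-.0912
```

```text
28.95 [ 0.5126 -0.175   0.2094]
die [ 0.5919 -0.0177  0.028 ] [] pad [ 0.59  -0.027  0.014]
die [ 0.5724 -0.0915  0.028 ] [array([ 0.5689, -0.079 ,  0.064 ]), array([ 0.5728, -0.0916,  0.064 ])] pad [ 0.5729 -0.0915  0.014 ]
```

Emit:
drive_tool:
  increments:
    - [0.02,0.04,0,0]
    - [0.02,0.05,0,0]
    - [0,0,0,0]
    - [0,0,0,0]
    - [0,0,0,0]

```text
time_s: 29.58
position: [0.5521, -0.0865, 0.2097]
orientation: [[0.251, 0.968, -0.0], [0.968, -0.251, -0.0], [-0.0, -0.0, -1.0]]
ft_force: [0.4, 0.1, 0.8]
finger_gap: 0.0514
grip_force: 0.0
```

```bash
python3 chk.py .6121,.0597 .5925,-.0158
```

```text
29.625 [ 0.5521 -0.0866  0.2098]
die [0.6119 0.0608 0.028 ] [array([0.6116, 0.0596, 0.064 ])] pad [0.611  0.0562 0.014 ]
die [ 0.5925 -0.0158  0.028 ] [array([ 0.5866, -0.0217,  0.064 ]), array([ 0.5923, -0.0161,  0.064 ])] pad [ 0.5925 -0.016   0.014 ]
```

```bash
python3 -c "
from cell import order; print(order.finish_job())"
```

```text
the job is handed in; nothing more can be done
None
```

All four dies stand upright on their pads, largest by the red block down to smallest by the grey, each measured within about 1.5 mm of its pad centre; they are released, the dome was not touched, and the job was handed in at about 30 s.

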